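# Bleed a capacitor bank with a discharge probe

## Robot

A 6-joint arm with a two-finger parallel gripper is mounted at the origin on a cart in front of the work surface, level with it; the furniture and walls round the work are solid. World frame = base frame: x ahead of the robot, y to its left, z up, the work surface at z = 0. Lengths are in m, angles in degrees, forces in N, time in s.
With the tool pointing down it reaches from about 0.3 to 0.75 m from the base axis. Payload 8.5 kg.
Tool frame: the origin (TCP) lies at the very end of the fingers, on their centre line; the grasp point (between the pads) lies 19 mm behind it; z points along the fingers, y is the line along which they close (so a half turn about z gives the same grasp; the last joint's range is limited). The gripper opens to 85 mm and grips with 20 to 120 N. Pads are 22 mm wide; open, the fingers measure 114 mm over their backs; the gripper's body (76 mm by 85 mm) begins 54 mm behind the grasp point. The pads swing forward as they close: fully open they stand 13 mm farther back than shut.
Start: joints at [63.753, 21.807, 74.336, -0, 83.858, -12.336], TCP at [0.132, 0.534, 0.231] pointing down, gripper open.
Joint ranges: [-178.18, 178.18], [-50.72, 133.34], [12.68, 142.11], [-81.47, 261.47], [9.98, 163.14], [-165.26, 165.26]. Speed limits (degrees/s): [136.94, 136.94, 180, 180, 180, 180].

## Interface

Orientations are given as a 3x3 rotation matrix whose columns are the frame's x, y, z axes.
In Python, from rig import * gives the robot as it stands. The module is installed in compiled form; this text tells all that it offers.
- The arm moves only by the shell command python3 -m pendant 'ROWS' [OPENING] [FORCE]. ROWS is JSON, a list of rows, each a list of 2 entries, a list of its own where there are three numbers: the shift along the tool's x, y, z as a fraction of full scale, then the turn, a rotation vector about the tool's x, y, z as a fraction of full scale. A call has 1 to 8 rows; each row shifts and turns the commanded pose from where the row before left it, along the tool's axes as they then stand; what a row does not reach is not made up. Full scale, the value 1, is 40 mm for a shift and 5 degrees for a turn. A row lasts 1/8 s, in which the tool goes at most 62.5 mm and 10.7 degrees, less where a joint would pass 70% of its speed; a pose out of reach is approached as far as the arm can. A call with a number of a shift or a turn outside -1 to 1 is refused whole. A call with a gripper value outside its range is refused whole. OPENING is the opening, from 0 (shut) to 1 (fully open), set as the call begins (- or left out, the last holds). The fingers move at their own pace and stop on an object; FORCE is the grip in N (left out, the last holds). Time passes only in rows, so rows that do not move let the fingers close. It gives the time, the measured TCP pose, the force, the opening and the grip force at its end, in the units of the state.
- observe(): the state, without advancing time (a new reading comes with each control period).
- get_image(name): name is "scene" or "side" or "wrist"; returns a dict with "img" (384x512x3 uint8, blue, green, red), "range_z" (384x512 float32, m along the optical axis (not along the pixel's ray), 0 where there is no reading), "camera_matrix" (3x3 intrinsics, pixels), "dist_coeffs" ([k1, k2, p1, p2, k3] as OpenCV has them; the pictures are not rectified), "eye" and "rotation" of the camera in the world. Camera axes: x right, y down, z forward; pixel columns grow to the right and rows downward; lengths in m; the calibration is good to about 2 mm. A picture is of the moment at which its call begins.
- close_job(): hands the job in; it is judged then, once.
Trained networks look in the newest picture that a camera, given by its name, has taken for a name from the list of things; names that differ only in an ending like _2 or _b are one class to them, and where a whole thing is asked for, a point or a joint stands for the part that bears it (a point fixed in the world has none). Each returns a list of dicts, best first, with "conf" (0 to 1); they miss things now and then, are a little off and sometimes report something else, mostly with a low value. They report only what shows in the picture. A call takes as long as a camera call. They do not tell look-alikes from the thing itself.
- regions_of(camera, query): "mask" (384x512 bool, what is visible of it).
- landmark_of(camera, query): "point" ([x, y, z] in m, in world coordinates, good to about 4 mm: a listed point, or the origin of a listed thing).
The state is a dict: "time_s": time; "q": joint angles; "qvel": joint speeds; "joint_efforts": joint torques, N m; "position": TCP position; "tool_rot": TCP orientation; "ft_force": force on the tool from outside, world axes, zero at the start; "wrist_torque": the same for the moment, N m; "grip_width": finger opening in m; "gripper_force": force on a finger pad.
Only numpy, scipy, OpenCV 4.12 (cv2) and the standard library are available. Lean on these libraries where they do the work, as an engineer would, in place of code of your own. Each camera call takes 0.05 s, during which the arm holds its last target. There are 200 camera calls.

## Task

The capacitor bank must be bled before it is serviced: first swing its guard up and gently back onto its stop, then lift the discharge probe out of its holder and press its tip lightly on the sprung contact that has the square collar, with the probe upright, so that this contact gives way only part of its travel. Finish while still holding the probe there, without letting go. Do not press the two contacts with round collars, and leave the loose parts lying round about where they are.

Things in the scene. Friction and masses are not known exactly. Their poses are not given: they have to be found in the camera images.
- module: the capacitor bank, a fixed grey box 120 (x) x 200 (y) x 48 mm high. Origin: centre of its underside, on the desk; its front (vent slots) faces its -x. A black top plate at 50 mm height carries three sprung contacts in a row along y, 60 mm apart, at x = -5 mm, hidden under the guard while that is shut. Two hinge posts at the back (x = +50 mm) stand up to 92 mm
- guard (a joint): angle of the opaque grey plastic guard (100 x 164 mm, skirts 25 mm deep) about its hinge at the back of the module: 0 = shut and level, 1.95 rad = fully open, leaning back on its stop. Its axis is the module's +y. It starts up to 0.2 rad ajar. The hinge is stiff enough for the guard to stay at any angle; about 2 N at the handle moves it
- guard_hinge (a point): centre of the guard's hinge axis: 50 mm behind the module's origin, 85 mm above the desk
- guard_handle (a point): middle of the guard's handle: a round steel bar 10 mm thick, parallel to the hinge axis (module y), 150 mm from it, free over 103 mm between two thin arms, with 40 mm clear between bar and guard edge. Pinched across from above, it turns between the fingers as the guard swings. Shut: 100 mm ahead of the module's origin, 85 mm high; fully open: 106 mm behind it, 224 mm high
- square_collar: square white collar 42 x 42 x 8 mm round the wanted contact. Origin: centre of its underside, on the module's top plate (50 mm above the desk). The three collars change places from start to start
- square_contact (a joint): how far the wanted contact is pushed down: 0 = out, 0.012 m = fully in, flush with its collar. Spring: 1 N to start, about 6 N fully in
- square_top (a point): centre of the flat top of the wanted contact, a brass button 20 mm in diameter; 70 mm above the desk and 12 mm above its collar when not pressed. It moves down with the button
- round_0_contact (a joint): the same for a contact in a round white collar (42 mm diameter, 8 mm high), which must not be pressed
- round_0_top (a point): centre of the top of that contact, as for the wanted one
- round_1_contact (a joint): the same for the other contact in a round white collar, which must not be pressed
- round_1_top (a point): centre of the top of that contact, as for the wanted one
- holder: the probe's fixed holder: a 90 x 90 mm steel base with a 60 x 60 mm black plate on four posts, top at 85 mm, with a 15 mm hole in its middle. Origin: centre of its underside, on the desk; sides along its own x and y, as the probe's
- probe_grip (a point): centre of the discharge probe's black handle, 24 x 24 mm square, 90 mm long (sides along its x and y, long axis z), 120 g. Below it a flange 36 mm wide, 7 mm thick rests on the holder's top; below that a steel rod 8 mm thick, 75 mm long hangs in the hole: raise 80 mm to clear it. It starts upright, this point 137 mm above the desk
- probe_tip (a point): the round lower end of the probe's steel rod, 127 mm below probe_grip along the probe's axis
- relay: loose grey relay 22 x 28 x 34 mm, bystander. Origin: centre of its underside
- gate_board: loose green circuit board 45 x 62 x 17 mm, bystander. Origin: centre of its underside
- capacitor_small: loose black capacitor 35 mm diameter, 52 mm high, upright, bystander. Origin: centre of its underside
- toroid: loose wound ring core 67 mm diameter, 23 mm high, bystander. Origin: centre of its underside
Mind the look-alikes: they are no part of the job. Of the things shaped like the part that bears probe_grip, the black one is meant.

How it is judged (in metres and radians):
On the way, in this order (a step that is already met when the one before it is completed fails the run):
1. the guard is open on its stop (value of joint guard above 1.85 rad), for 0.2 s.
2. the probe is held clear of its holder (height (world z) of probe_tip above 0.087 m and contact force between the fingers and probe above 1 N), for 0.1 s.
At the end, for the whole second after the job is handed in: The guard is open to at least 1.85 rad; the gripper holds the probe still and within 0.17 rad (10 degrees) of upright, its tip on the button in the square collar (within 11 mm of the button's centre), pushing it 1.5 to 10.8 mm of its 12 mm down with 0.7 to 9 N (value of joint guard above 1.85 rad and value of joint square_contact between 0.0015 and 0.0108 m and contact force between probe and square_collar between 0.7 and 9 N and horizontal distance between probe_tip and square_top below 0.011 m and distance between probe_tip and square_top below 0.012 m and angle between probe_grip's own z axis and vertical below 0.17 rad and contact force between the fingers and probe above 1 N and linear speed of probe below 0.02 m/s); the arm keeps its last pose, push and grip.
It fails at once if the guard is flung onto its stop (over 2.2 rad/s in the last 0.15 rad) (value of joint guard above 1.8 rad and velocity of joint guard above 2.2 rad/s).
It fails at once if the probe is pressed hard on the wanted contact or its collar (over 20 N) (contact force between probe and square_collar above 20 N).
It fails at once if a contact with a round collar is pressed (value of joint any of round_0_contact, round_1_contact above 0.003 m).
It fails at once if a loose part round about is moved over 30 mm (distance of any of relay, gate_board, capacitor_small, toroid from where it was at the start of the episode above 0.03 m).
It also fails if it takes over 64 s, if anything falls off the work surface, if the arm or the gripper's body presses on something with over 40 N, if the wrist force passes 120 N, or if a joint passes its speed limit or range.

## Working session

There is one attempt and no reset: what is moved stays moved. The work goes in short steps, Python scripts to look and compute and a shell command to move; the robot and the scene stay as the last step left them, time stands still between calls to the robot, and variables do not carry over. Pictures are saved under pics/ and viewed, at most 10 in all, crops included, and the job is handed in when it is done.

```bash
mkdir -p pics
cat > h.py <<'E'
from rig import *
import numpy as np, cv2
np.set_printoptions(precision=4,suppress=True)
def lm(cams,qs):
    for q in qs:
        for c in cams:
            for r in landmark_of(c,q)[:4]:
                if r["conf"]>.2: print(q,c,round(r["conf"],2),np.array(r["point"]),px(c,r["point"]))
_c={}
def cam(c):
    if c not in _c:_c[c]=get_image(c)
    return _c[c]
def px(c,p):
    d=cam(c);R=np.array(d["rotation"]).T;t=-R@np.array(d["eye"])
    return cv2.projectPoints(np.array([p],float),cv2.Rodrigues(R)[0],t,np.array(d["camera_matrix"]),np.array(d["dist_coeffs"]))[0].ravel().round().astype(int)
def togo(target):
    s=observe();R=np.array(s["tool_rot"]);d=R.T@(np.array(target)-s["position"])
    return d/0.04
E
python3 - <<'E'
from h import *
a=cam("scene");b=cam("side")
cv2.imwrite("pics/a.png",a["img"]);cv2.imwrite("pics/b.png",b["img"])
lm(["scene","side"],["module","guard_hinge","guard_handle","holder","probe_grip","probe_tip","relay","gate_board","capacitor_small","toroid"])
s=observe();print(s)
E
```

```text
module scene 0.79 [0.5862 0.1068 0.0023] [225 230]
module side 0.76 [0.583  0.109  0.0038] [266 193]
guard_hinge scene 0.6 [0.6416 0.1182 0.0858] [204 208]
guard_hinge side 0.75 [0.6346 0.1218 0.0853] [279 168]
guard_handle scene 0.87 [0.4921 0.0856 0.0898] [255 217]
guard_handle scene 0.41 [ 0.356   0.3119 -0.0022] [263 320]
guard_handle side 0.96 [0.4829 0.087  0.0899] [240 179]
holder scene 0.9 [ 0.5286 -0.2927  0.0005] [293 157]
holder scene 0.51 [ 0.3845 -0.1087 -0.0026] [312 205]
holder side 0.78 [ 0.5313 -0.2953  0.0004] [300 277]
probe_grip scene 0.8 [ 0.4433 -0.1756  0.1284] [306 157]
probe_grip scene 0.76 [ 0.5274 -0.2965  0.1367] [296 126]
probe_grip scene 0.76 [ 0.5806 -0.4093  0.1314] [295 107]
probe_grip scene 0.74 [ 0.652  -0.1698 -0.0034] [248 169]
probe_grip side 0.88 [ 0.4988 -0.4051  0.1265] [311 274]
probe_grip side 0.84 [ 0.5814 -0.4066  0.1297] [346 264]
probe_grip side 0.73 [ 0.5284 -0.293   0.1322] [302 237]
probe_grip side 0.56 [ 0.4167 -0.267   0.1256] [254 242]
probe_tip scene 0.67 [ 0.5282 -0.2982  0.0107] [294 154]
probe_tip scene 0.65 [ 0.497  -0.4016 -0
[... 616 characters left out ...]
 0.3156 -0.0011] [191 177]
toroid scene 0.6 [0.4955 0.4074 0.0008] [196 329]
toroid side 0.43 [ 0.4958  0.4031 -0.0017] [222 161]
{'time_s': 1.1, 'q': array([ 63.7536,  21.8062,  74.3353,  -0.0006,  83.8586, -12.3337]), 'qvel': array([ 0.0696,  0.052 , -0.0369,  0.0648,  0.1132, -0.0127]), 'joint_efforts': array([  0.0027, -44.8336, -23.1469,   0.0001,   0.0004,  -0.    ]), 'position': array([0.1322, 0.5338, 0.2313]), 'tool_rot': array([[-0.9707,  0.2404,  0.    ],
       [ 0.2404,  0.9707, -0.    ],
       [-0.    , -0.    , -1.    ]]), 'ft_force': array([-0.6247,  0.6458,  0.6932]), 'wrist_torque': array([-0.0126,  0.0192,  0.0059]), 'gripper_force': 0.0, 'grip_width': 0.08545972762767401}
```

View pics/a.png

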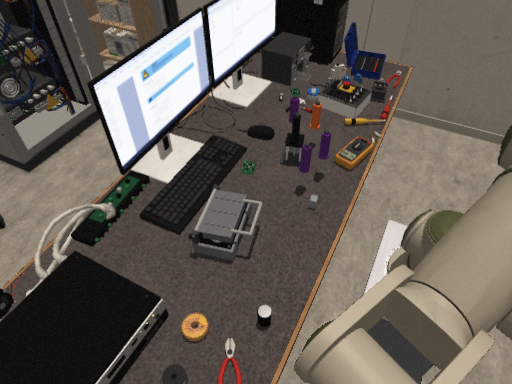

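View pics/b.png

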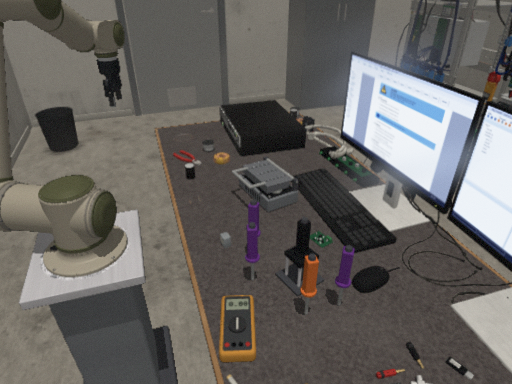

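Black upright in the holder: scene (296,126), side (302,237). Look-alikes: purple at side (252,242), (253,215) and (346,264), orange at side (311,274). By the description I take the black one. The guard and handle are at scene (255,217), side (240,179).

```bash
cat >> h.py <<'E'
def cloud(c):
    d=cam(c);K=np.array(d["camera_matrix"]);z=d["range_z"];v,u=np.nonzero(z>0)
    n=cv2.undistortPoints(np.stack([u,v],1).astype(float).reshape(-1,1,2),K,np.array(d["dist_coeffs"])).reshape(-1,2)
    P=np.c_[n,np.ones(len(n))]*z[v,u][:,None]
    return P@np.array(d["rotation"]).T+np.array(d["eye"]),d["img"][v,u]
def near(P,c,r,z0,z1):
    return (np.hypot(P[:,0]-c[0],P[:,1]-c[1])<r)&(P[:,2]>z0)&(P[:,2]<z1)
E
python3 - <<'E'
from h import *
b=cam("side")["img"][180:330,210:390];cv2.imwrite("pics/c.png",cv2.resize(b,None,fx=4,fy=4,interpolation=2))
for c in ["scene","side"]:
    P,_=cloud(c)
    for nm,ce,r,z0,z1 in [("plate",(.529,-.294),.05,.075,.092),("base",(.529,-.294),.07,.002,.02),("handle",(.529,-.294),.03,.1,.178),("probetop",(.529,-.294),.03,.178,.19),("guard",(.585,.108),.14,.07,.14),("bar",(.487,.087),.03,.07,.12)]:
        Q=P[near(P,ce,r,z0,z1)]
        if len(Q)<5: print(c,nm,len(Q));continue
        rc=cv2.minAreaRect(Q[:,:2].astype(np.float32));print(c,nm,len(Q),np.array(rc[0]),np.array(rc[1]),round(rc[2],1),"z",np.percentile(Q[:,2],[5,50,95]))
E
```

```text
scene plate 175 [ 0.5304 -0.2958] [0.0598 0.0675] 16.0 z [0.0772 0.0846 0.0896]
scene base 309 [ 0.5391 -0.2844] [0.1059 0.1306] 53.6 z [0.0025 0.0078 0.0126]
scene handle 137 [ 0.527  -0.2889] [0.0262 0.0204] 26.0 z [0.1053 0.1412 0.1749]
scene probetop 33 [ 0.5276 -0.2909] [0.0229 0.0224] 20.4 z [0.1785 0.1812 0.1874]
scene guard 2138 [0.5699 0.1043] [0.1725 0.1996] 12.1 z [0.0779 0.0893 0.0937]
scene bar 58 [0.4906 0.0872] [0.0095 0.0577] 11.9 z [0.0908 0.0941 0.0964]
side plate 291 [ 0.5272 -0.2955] [0.0622 0.0625] 15.2 z [0.0774 0.0848 0.0912]
side base 536 [ 0.5195 -0.2929] [0.1124 0.1197] 31.2 z [0.0033 0.0075 0.0103]
side handle 347 [ 0.5236 -0.3033] [0.0179 0.0312] 62.5 z [0.1045 0.1408 0.175 ]
side probetop 72 [ 0.5262 -0.2978] [0.024  0.0218] 23.2 z [0.1793 0.1829 0.1891]
side guard 1138 [0.563  0.0987] [0.1686 0.2015] 14.8 z [0.0744 0.0866 0.0912]
side bar 36 [0.4856 0.0867] [0.009  0.0585] 12.6 z [0.087  0.0914 0.0934]
```

View pics/c.png

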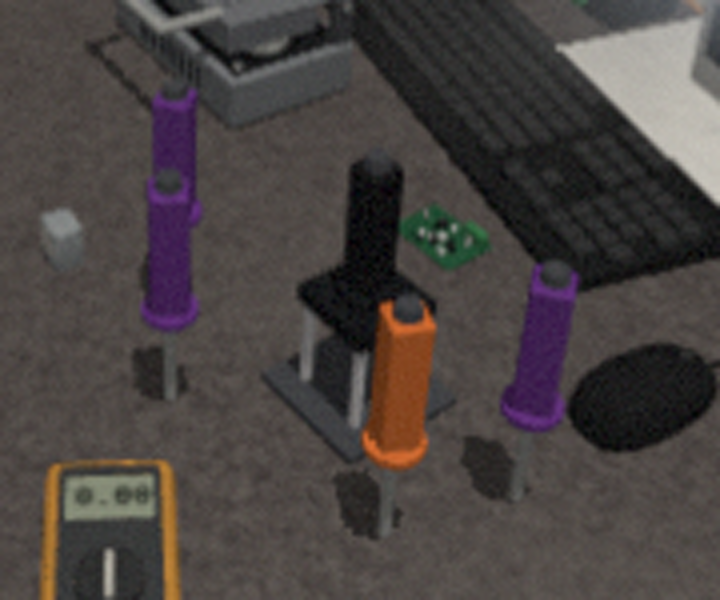

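The crop shows the black probe at (375,215) in its holder, with purple at (170,250), (175,150) and (545,340) and orange at (400,375). The choice is confirmed, so I move to the guard handle.

```bash
python3 -m pendant '[[[-0.94,-0.73,0],[0,0,0]],[[-0.94,-0.73,0],[0,0,0]],[[-0.94,-0.73,0],[0,0,0]],[[-0.94,-0.73,0],[0,0,0]],[[-0.94,-0.73,0],[0,0,0]],[[-0.94,-0.73,0],[0,0,0]],[[-0.94,-0.73,0],[0,0,0]],[[-0.94,-0.73,0],[0,0,0]]]' 0.5 40 >/dev/null
python3 -m pendant '[[[-0.94,-0.73,0],[0,0,0]],[[-0.94,-0.73,0],[0,0,0]],[[-0.94,-0.73,0],[0,0,0]],[[-0.94,-0.73,0],[0,0,0]],[[0,0,0],[0,0,1]],[[0,0,0],[0,0,1]],[[0,0,0],[0,0,1]],[[0,0,0],[0,0,1]]]' >/dev/null
python3 -m pendant '[[[0,0,0],[0,0,1]],[[0,0,0],[0,0,1]],[[0,0,0],[0,0,1]],[[0,0,0],[0,0,1]],[[0,0,0],[0,0,1]],[[0,0,0],[0,0,1]],[[0,0,0],[0,0,1]],[[0,0,0],[0,0,1]]]'
python3 - <<'E'
from h import *
s=observe();print(s["tool_rot"],s["q"],togo([.488,.0865,.069]))
t=s["tool_rot"];print(np.degrees(np.arctan2(t[1,1],t[0,1])))
E
```

```text
time_s: 4.2
position: [0.486, 0.0852, 0.2314]
tool_rot: [[-0.274, 0.962, 0.0], [0.962, 0.274, -0.0], [-0.0, 0.0, -1.0]]
ft_force: [-0.1, -0.5, -0.8]
grip_width: 0.0428
gripper_force: 0.0
[[-0.2744  0.9616  0.0002]
 [ 0.9616  0.2744 -0.    ]
 [-0.0001  0.0001 -1.    ]] [ -3.828   16.1134  82.9912   0.0001  80.8866 -19.7519] [0.0164 0.057  4.0597]
15.923892952026085
```

```bash
python3 -m pendant '[[[0.02,0.05,0.7],[0,0,0.7]],[[0,0,0.8],[0,0,0]],[[0,0,0.8],[0,0,0]],[[0,0,0.8],[0,0,0]],[[0,0,0.6],[0,0,0]],[[0,0,0.35],[0,0,0]],[[0,0,0],[0,0,0]]]'
python3 - <<'E'
from h import *
lm(["scene","side"],["guard_handle","guard_hinge"])
w=cam("wrist");cv2.imwrite("pics/d.png",w["img"])
E
```

```text
time_s: 5.08
position: [0.4875, 0.0866, 0.069]
tool_rot: [[-0.218, 0.976, -0.001], [0.976, 0.218, 0.0], [0.0, -0.001, -1.0]]
ft_force: [0.0, -0.2, -0.0]
grip_width: 0.0426
gripper_force: 0.0
guard_handle scene 0.72 [0.492  0.0862 0.0888] [255 217]
guard_handle side 0.85 [0.4838 0.0842 0.0897] [240 179]
guard_hinge side 0.84 [0.634  0.1225 0.085 ] [279 168]
guard_hinge side 0.6 [ 0.4963  0.405  -0.0013] [222 161]
```

View pics/d.png

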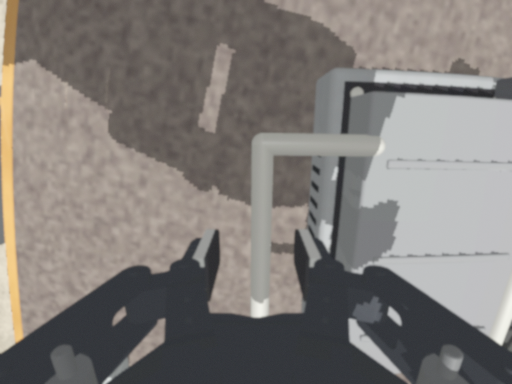

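The wrist view shows the bar at pixel column 261, between the fingers at columns 210 and 308. Next I close on it.

```bash
python3 -m pendant '[[[0,0,0],[0,0,0]],[[0,0,0],[0,0,0]],[[0,0,0],[0,0,0]],[[0,0,0],[0,0,0]]]' 0 25
python3 - <<'E'
from h import *
p=observe()["position"];print(p,np.array([.635,.119])-p[:2])
a=np.r_[np.linspace(.03,1.71,15),np.linspace(1.77,1.95,4)]
print(np.c_[a[1:],-3.75*np.diff(np.cos(a)),-3.75*np.diff(np.sin(a))].round(2).tolist())
E
```

```text
time_s: 5.92
position: [0.4898, 0.0869, 0.07]
tool_rot: [[-0.217, 0.976, 0.006], [0.976, 0.217, 0.001], [-0.0, 0.006, -1.0]]
ft_force: [6.5, 3.9, -0.2]
grip_width: 0.0085
gripper_force: 26.2
[0.4898 0.0869 0.07  ] [0.1452 0.0321]
[[0.15, 0.04, -0.45], [0.27, 0.09, -0.44], [0.39, 0.15, -0.43], [0.51, 0.2, -0.4], [0.63, 0.24, -0.38], [0.75, 0.29, -0.35], [0.87, 0.33, -0.31], [0.99, 0.36, -0.27], [1.11, 0.39, -0.22], [1.23, 0.41, -0.18], [1.35, 0.43, -0.12], [1.47, 0.44, -0.07], [1.59, 0.45, -0.02], [1.71, 0.45, 0.04], [1.77, 0.22, 0.04], [1.83, 0.22, 0.05], [1.89, 0.22, 0.06], [1.95, 0.21, 0.08]]
```

```bash
python3 -m pendant '[[[0,0.1,-0.45],[0,0,0]],[[0,0.09,-0.44],[0,0,0]],[[0,0.15,-0.43],[0,0,0]],[[0,0.2,-0.4],[0,0,0]],[[0,0.24,-0.38],[0,0,0]],[[0,0,0],[0,0,0]]]'
python3 - <<'E'
from h import *
lm(["scene","side"],["guard_handle"])
E
```

```text
time_s: 6.68
position: [0.5169, 0.0928, 0.1542]
tool_rot: [[-0.218, 0.976, -0.003], [0.976, 0.218, -0.002], [-0.001, -0.003, -1.0]]
ft_force: [-9.7, -5.3, 7.0]
grip_width: 0.0092
gripper_force: 25.8
guard_handle scene 0.61 [0.4897 0.0848 0.0887] [256 217]
guard_handle side 0.84 [0.4879 0.0846 0.0902] [241 179]
guard_handle side 0.45 [ 0.5293 -0.2945  0.1349] [303 236]
```

```bash
sed -i 's/^def lm(cams,qs):/def lm(cams,qs):\n    [cam(c) for c in cams]/' h.py
python3 -m pendant '[[[0,0.29,-0.35],[0,0,0]],[[0,0.33,-0.31],[0,0,0]],[[0,0.36,-0.27],[0,0,0]],[[0,0.39,-0.22],[0,0,0]],[[0,0.41,-0.18],[0,0,0]],[[0,0,0],[0,0,0]]]'
python3 - <<'E'
from h import *
lm(["scene","side"],["guard_handle","guard_hinge"])
E
```

```text
time_s: 7.62
position: [0.5886, 0.108, 0.2084]
tool_rot: [[-0.217, 0.976, 0.003], [0.976, 0.217, -0.002], [-0.003, 0.003, -1.0]]
ft_force: [-3.0, -4.4, 11.0]
grip_width: 0.0091
gripper_force: 26.4
guard_handle scene 0.64 [0.5882 0.1053 0.2278] [218 176]
guard_handle side 0.88 [0.5823 0.1073 0.2257] [267 134]
guard_hinge side 0.92 [0.6361 0.1201 0.0816] [280 169]
```

```bash
python3 -m pendant '[[[0,0.43,-0.15],[0,0,0]],[[0,0.44,-0.08],[0,0,0]],[[0,0.45,-0.02],[0,0,0]],[[0,0.3,0.03],[0,0,0]],[[0,0.15,0.02],[0,0,0]],[[0,0,0],[0,0,0]]]'
python3 -m pendant '[[[0,0.16,0.03],[0,0,0]],[[0,0.16,0.04],[0,0,0]],[[0,0.16,0.04],[0,0,0]],[[0,0.16,0.05],[0,0,0]],[[0,0.12,0.04],[0,0,0]],[[0,0.1,0.04],[0,0,0]],[[0,0,0],[0,0,0]]]'
```

```text
time_s: 8.68
position: [0.6576, 0.1231, 0.215]
tool_rot: [[-0.217, 0.976, 0.002], [0.976, 0.217, -0.002], [-0.002, 0.002, -1.0]]
ft_force: [2.8, -4.7, 2.8]
grip_width: 0.0091
gripper_force: 25.8
time_s: 9.55
position: [0.6906, 0.1302, 0.2051]
tool_rot: [[-0.216, 0.976, 0.0], [0.976, 0.216, -0.002], [-0.002, -0.0, -1.0]]
ft_force: [1.2, -5.6, 2.2]
grip_width: 0.0091
gripper_force: 26.1
```

```bash
python3 -m pendant '[[[0,0.07,0.02],[0,0,0]],[[0,0.05,0.02],[0,0,0]],[[0,0,0],[0,0,0]],[[0,0,0],[0,0,0]]]'
python3 - <<'E'
from h import *
lm(["scene","side"],["guard_handle","guard_hinge","guard"])
P,_=cloud("side")
Q=P[near(P,(.66,.12),.08,.11,.25)];d=np.array([.976,.217])
x=Q[:,:2]@d-np.array([.6365,.119])@d;z=Q[:,2]-.085
print(len(Q),np.percentile(x,[5,50,95]),np.percentile(z,[5,50,95]))
p=observe()["position"];h=np.array([.6365,.119]);print(np.arctan2(p[2]+.019-.085,-(p[:2]-h)@d))
E
```

```text
time_s: 10.05
position: [0.691, 0.1304, 0.2049]
tool_rot: [[-0.216, 0.976, -0.01], [0.976, 0.216, -0.005], [-0.003, -0.011, -1.0]]
ft_force: [-26.4, -12.3, 15.4]
grip_width: 0.009
gripper_force: 27.9
guard_handle scene 0.56 [0.6907 0.1288 0.2248] [180 170]
guard_handle side 0.73 [0.6856 0.1283 0.2211] [294 129]
guard_hinge scene 0.9 [0.6391 0.1206 0.0875] [204 209]
guard_hinge scene 0.48 [0.5873 0.1075 0.004 ] [224 229]
guard_hinge side 0.71 [0.636  0.1185 0.0837] [280 169]Traceback (most recent call last):
  File "<stdin>", line 2, in <module>
  File "h.py", line 8, in lm
    for r in landmark_of(c,q)[:4]:
             ~~~~~~~~~~~^^^^^
ValueError: it knows: capacitor_small, gate_board, guard_handle, guard_hinge, holder, module, probe_grip, probe_tip, relay, round_0_top, round_1_top, square_collar, square_top, toroid
```

```bash
python3 -m pendant '[[[0,-0.08,0],[0,0,0]],[[0,0,0],[0,0,0]],[[0,0,0],[0,0,0]],[[0,0,0],[0,0,0]]]' 0.35
python3 -m pendant '[[[0,0,-0.3],[0,0,0]],[[0,0,-0.6],[0,0,0]],[[0,0,-0.8],[0,0,0]],[[0,0,-0.8],[0,0,0]],[[0,0,0],[0,0,0]]]'
python3 - <<'E'
from h import *
a=cam("scene");b=cam("side")
lm(["scene","side"],["guard_handle","square_top","square_collar","round_0_top","round_1_top","module"])
i=a["img"][140:270,160:300];j=b["img"][100:230,200:340]
cv2.imwrite("pics/e.png",np.hstack([cv2.resize(k,(400,372),interpolation=2) for k in(i,j)]))
E
```

```text
time_s: 10.85
position: [0.692, 0.1323, 0.203]
tool_rot: [[-0.218, 0.976, -0.0], [0.976, 0.218, 0.0], [0.0, -0.0, -1.0]]
ft_force: [0.3, 0.3, 0.1]
grip_width: 0.0301
gripper_force: 0.0
time_s: 11.48
position: [0.6924, 0.1323, 0.307]
tool_rot: [[-0.218, 0.976, 0.007], [0.976, 0.218, 0.0], [-0.001, 0.007, -1.0]]
ft_force: [-0.0, 0.0, -1.4]
grip_width: 0.0299
gripper_force: 0.0
guard_handle scene 0.57 [0.6906 0.1277 0.2269] [181 170]
guard_handle side 0.64 [0.6875 0.1257 0.2239] [295 128]
square_top scene 0.63 [0.5821 0.1087 0.0733] [224 216]
square_top side 0.48 [0.581  0.108  0.0675] [266 177]
square_top side 0.47 [ 0.5331 -0.2948  0.0037] [301 276]
square_collar scene 0.78 [0.586  0.1065 0.0479] [224 220]
square_collar side 0.54 [0.6859 0.1255 0.2238] [295 128]
square_collar side 0.43 [0.5838 0.1038 0.0516] [267 181]
round_0_top scene 0.39 [0.569  0.1641 0.0716] [218 231]
round_0_top side 0.38 [0.5705 0.1708 0.0694] [257 169]
round_1_top scene 0.37 [0.5933 0.0434 0.0673] [232 201]
round_1_top side 0.44 [ 0.6454 -0.1724 -0.0009] [319 239]
round_1_top side 0.43 [0.5953 0.0493 0.0691] [276 184]
module scene 0.78 [0.587  0.1065 0.007 ] [224 229]
module side 0.62 [0.5842 0.1071 0.0036] [267 193]
module side 0.51 [0.579  0.1105 0.0675] [265 177]
```

View pics/e.png

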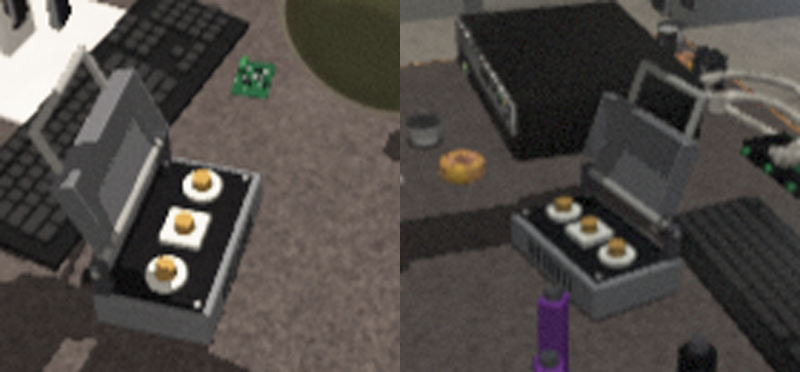

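The guard is open. The square collar is the middle one, at left-crop pixel (185,225) and right-crop pixel (588,230), about (0.582, 0.1075). Next is the probe.

```bash
python3 -m pendant '[[[-0.86,-0.57,0],[0,0,0]],[[-0.86,-0.57,0],[0,0,0]],[[-0.86,-0.57,0],[0,0,0]],[[-0.86,-0.57,0],[0,0,0]],[[-0.86,-0.57,0],[0,0,0]],[[-0.86,-0.57,0],[0,0,0]],[[-0.86,-0.57,0],[0,0,0]],[[-0.86,-0.57,0],[0,0,0]]]' 0.65 >/dev/null
python3 -m pendant '[[[-0.87,-0.57,0],[0,0,0]],[[-0.87,-0.57,0],[0,0,0]],[[-0.87,-0.57,0],[0,0,0]],[[0,0,0.5],[0,0,-0.8]],[[0,0,0.5],[0,0,0]],[[0,0,0.5],[0,0,0]],[[0,0,0],[0,0,0]]]'
python3 - <<'E'
from h import *
lm(["scene","side","wrist"],["probe_grip","holder"])
cv2.imwrite("pics/f.png",cam("wrist")["img"])
print(togo([.5275,-.2945,.131]))
E
```

```text
time_s: 14.05
position: [0.5294, -0.2927, 0.2422]
tool_rot: [[-0.285, 0.958, -0.002], [0.958, 0.285, 0.002], [0.002, -0.002, -1.0]]
ft_force: [0.6, -0.2, -0.2]
grip_width: 0.0553
gripper_force: 0.0
probe_grip scene 0.81 [ 0.4959 -0.4046  0.1275] [316 114]
probe_grip scene 0.6 [ 0.4156 -0.2636  0.1269] [324 143]
probe_grip scene 0.57 [ 0.4439 -0.1751  0.1286] [306 157]
probe_grip scene 0.53 [ 0.5827 -0.407   0.1308] [294 107]
probe_grip side 0.86 [ 0.4152 -0.2658  0.1273] [253 241]
probe_grip side 0.67 [ 0.4492 -0.1765  0.1251] [255 218]
probe_grip side 0.63 [ 0.4986 -0.4057  0.1257] [311 274]
probe_grip side 0.62 [ 0.5837 -0.4084  0.1296] [348 264]
probe_grip wrist 0.82 [ 0.5327 -0.2995  0.1372] [258 201]
probe_grip wrist 0.74 [ 0.4163 -0.2633  0.1252] [153 130]
probe_grip wrist 0.71 [ 0.585  -0.4081  0.1285] [274 299]
probe_grip wrist 0.62 [ 0.4505 -0.18    0.1251] [208  50]
holder scene 0.64 [ 0.5286 -0.2964 -0.0008] [294 157]
holder scene 0.63 [0.6389 0.1172 0.0858] [205 208]
holder side 0.75 [ 0.5338 -0.2928  0.003 ] [301 275]
holder wrist 0.56 [ 0.5259 -0.2982  0.0042] [253 173]
[-0.0178 -0.068   2.8174]
```

View pics/f.png

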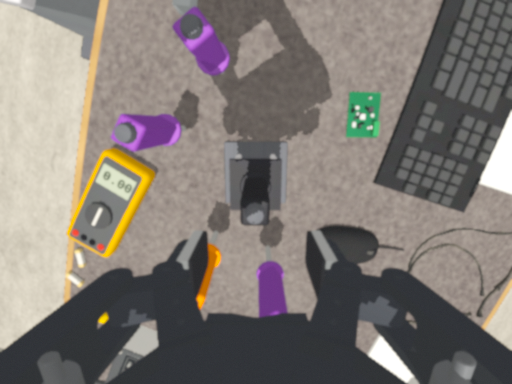

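The wrist view shows the black probe at (256,205), squared to the gripper and centred between the fingers at columns 205 and 310. I descend and grip.

```bash
python3 -m pendant '[[[-0.08,-0.03,0.6],[0,0,0]],[[0,0,0.7],[0,0,0]],[[0,0,0.7],[0,0,0]],[[0,0,0.5],[0,0,0]],[[0,0,0.3],[0,0,0]],[[0,0,0],[0,0,0]]]' && python3 -m pendant '[[[0,0,0],[0,0,0]],[[0,0,0],[0,0,0]],[[0,0,0],[0,0,0]],[[0,0,0],[0,0,0]],[[0,0,0],[0,0,0]]]' 0 50
```

```text
time_s: 15.25
position: [0.5295, -0.2963, 0.131]
tool_rot: [[-0.285, 0.958, -0.001], [0.958, 0.285, 0.001], [0.001, -0.001, -1.0]]
ft_force: [0.3, -0.0, -0.3]
grip_width: 0.0552
gripper_force: 0.0
time_s: 15.88
position: [0.5298, -0.2967, 0.1323]
tool_rot: [[-0.285, 0.958, 0.001], [0.958, 0.285, -0.001], [-0.002, 0.001, -1.0]]
ft_force: [-1.3, -0.0, 5.8]
grip_width: 0.0235
gripper_force: 49.6
```

```bash
python3 -m pendant '[[[0,0,-0.3],[0,0,0]],[[0,0,-0.5],[0,0,0]],[[0,0,-0.5],[0,0,0]],[[0,0,-0.5],[0,0,0]],[[0,0,-0.5],[0,0,0]],[[0,0,-0.5],[0,0,0]],[[0,0,-0.4],[0,0,0]],[[0,0,0],[0,0,0]]]'
python3 - <<'E'
from h import *
lm(["scene","side"],["probe_tip"])
print(togo([.5825,.1073,.26]))
E
```

```text
time_s: 16.88
position: [0.5298, -0.2965, 0.2606]
tool_rot: [[-0.286, 0.958, 0.002], [0.958, 0.286, -0.001], [-0.002, 0.001, -1.0]]
ft_force: [-1.0, -0.2, -1.8]
grip_width: 0.0236
gripper_force: 49.1
probe_tip scene 0.76 [ 0.4937 -0.4022 -0.0014] [313 143]
probe_tip scene 0.69 [ 0.4454 -0.1736 -0.0018] [302 186]
probe_tip scene 0.61 [ 0.4169 -0.2642  0.0008] [320 171]
probe_tip scene 0.5 [ 0.527  -0.2998  0.1387] [297 125]
probe_tip side 0.87 [ 0.4124 -0.2611 -0.0041] [252 280]
probe_tip side 0.78 [ 0.5784 -0.4032 -0.0028] [337 305]
probe_tip side 0.74 [ 0.5306 -0.297   0.1382] [304 236]
probe_tip side 0.69 [ 0.496  -0.4041  0.0034] [306 312]
[ 9.2869  4.1542 -0.0292]
```

```bash
python3 -m pendant '[[[0.4,0.18,0],[0,0,0]],[[0.77,0.345,0],[0,0,0]],[[0.77,0.345,0],[0,0,0]],[[0.77,0.345,0],[0,0,0]],[[0.77,0.345,0],[0,0,0]],[[0.77,0.345,0],[0,0,0]],[[0.77,0.345,0],[0,0,0]],[[0.77,0.345,0],[0,0,0]]]' >/dev/null
python3 -m pendant '[[[0.77,0.345,0],[0,0,0]],[[0.77,0.345,0],[0,0,0]],[[0.77,0.345,0],[0,0,0]],[[0.77,0.345,0],[0,0,0]],[[0.4,0.17,0],[0,0,0]],[[0.3,0.12,0.6],[0,0,0]],[[0,0,0.2],[0,0,0]],[[0,0,0],[0,0,0]]]'
python3 - <<'E'
from h import *
lm(["scene","side"],["probe_tip","square_top","square_collar"])
print(togo([.5825,.1073,.26]))
i=cam("scene")["img"][140:270,160:300];j=cam("side")["img"][100:230,200:340]
cv2.imwrite("pics/g.png",np.hstack([cv2.resize(k,(400,372),interpolation=2) for k in(i,j)]))
E
```

```text
time_s: 19.08
position: [0.5836, 0.1187, 0.2271]
tool_rot: [[-0.285, 0.959, -0.001], [0.959, 0.285, -0.0], [0.0, -0.001, -1.0]]
ft_force: [-0.2, -0.4, -1.3]
grip_width: 0.023
gripper_force: 49.2
probe_tip scene 0.74 [0.5781 0.1175 0.1035] [223 211]
probe_tip scene 0.61 [ 0.4432 -0.1722  0.0019] [303 185]
probe_tip scene 0.52 [ 0.5823 -0.4068  0.0031] [292 135]
probe_tip scene 0.46 [ 0.4176 -0.2639  0.0014] [319 171]
probe_tip side 0.77 [ 0.495  -0.404   0.0035] [305 312]
probe_tip side 0.61 [0.581  0.1199 0.1035] [265 166]
probe_tip side 0.57 [ 0.5783 -0.4019  0.0012] [337 303]
probe_tip side 0.4 [ 0.6494 -0.1741 -0.0002] [320 239]
square_top scene 0.62 [0.5794 0.1075 0.0721] [225 216]
square_top scene 0.43 [0.583  0.1176 0.1047] [221 211]
square_top side 0.46 [0.5795 0.1086 0.0667] [265 177]
square_collar scene 0.78 [0.5847 0.1077 0.0462] [224 221]
square_collar scene 0.41 [0.5976 0.0474 0.0685] [230 201]
square_collar scene 0.4 [0.6399 0.1224 0.0866] [204 209]
square_collar side 0.44 [0.5826 0.1056 0.0497] [266 182]
[-0.2714 -0.1151 -0.809 ]
```

View pics/g.png

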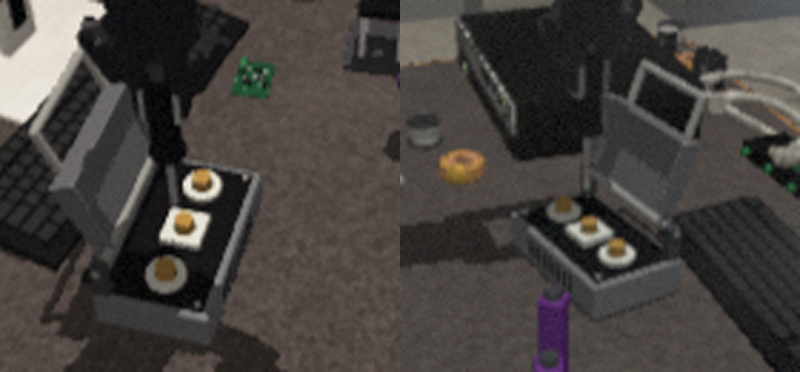

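The tip hangs at left-crop (175,200) and right-crop (590,195), about 11 mm past the square button. I correct that and descend.

```bash
python3 -m pendant '[[[-0.28,-0.06,0],[0,0,0]],[[0,0,0],[0,0,0]],[[0,0,0.3],[0,0,0]],[[0,0,0.3],[0,0,0]],[[0,0,0],[0,0,0]],[[0,0,0],[0,0,0]]]'
python3 - <<'E'
from h import *
lm(["scene","side"],["probe_tip","square_top"])
i=cam("scene")["img"][190:250,190:260];j=cam("side")["img"][150:210,230:300]
cv2.imwrite("pics/h.png",np.hstack([cv2.resize(k,(400,343),interpolation=2) for k in(i,j)]))
E
```

```text
time_s: 20.23
position: [0.5847, 0.1079, 0.2034]
tool_rot: [[-0.286, 0.958, 0.0], [0.958, 0.286, 0.0], [-0.0, 0.0, -1.0]]
ft_force: [-0.3, -0.9, -0.8]
grip_width: 0.0233
gripper_force: 49.2
probe_tip scene 0.63 [ 0.4125 -0.2636 -0.0028] [321 172]
probe_tip scene 0.58 [0.5818 0.1072 0.0802] [224 214]
probe_tip scene 0.52 [ 0.4441 -0.1763  0.0001] [303 185]
probe_tip scene 0.32 [ 0.6505 -0.1714 -0.0045] [248 169]
probe_tip side 0.93 [ 0.498  -0.4037  0.0018] [307 312]
probe_tip side 0.79 [0.583  0.1046 0.0793] [267 174]
probe_tip side 0.56 [ 0.578  -0.4032  0.0006] [337 304]
probe_tip side 0.5 [0.5842 0.1095 0.2041] [267 140]
square_top scene 0.61 [ 0.5295 -0.2904 -0.0006] [293 158]
square_top scene 0.57 [0.5824 0.1066 0.0713] [224 215]
square_top scene 0.57 [0.6419 0.1227 0.0841] [203 210]
square_top side 0.46 [0.5783 0.1085 0.066 ] [265 177]
```

View pics/h.png

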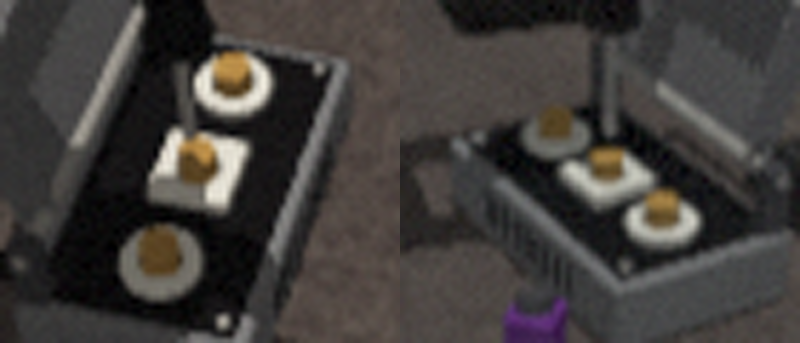

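Tip at left (190,135) and right (610,135), with the button top at (197,152) and (607,152). It is nearly centred, so I make a small correction and then press gradually.

```bash
python3 -m pendant '[[[0.05,-0.04,0.1],[0,0,0]],[[0,0,0.1],[0,0,0]],[[0,0,0],[0,0,0]],[[0,0,0],[0,0,0]]]'
for i in 1; do python3 -m pendant '[[[0,0,0.05],[0,0,0]],[[0,0,0.05],[0,0,0]],[[0,0,0],[0,0,0]],[[0,0,0],[0,0,0]]]'; done
python3 -m pendant '[[[0,0,0.03],[0,0,0]],[[0,0,0.02],[0,0,0]],[[0,0,0],[0,0,0]],[[0,0,0],[0,0,0]]]'
```

```text
time_s: 21.02
position: [0.5826, 0.1092, 0.1954]
tool_rot: [[-0.285, 0.958, 0.0], [0.958, 0.285, -0.0], [-0.0, 0.0, -1.0]]
ft_force: [-0.3, -0.7, -2.3]
grip_width: 0.0232
gripper_force: 49.2
time_s: 21.52
position: [0.5826, 0.1092, 0.1915]
tool_rot: [[-0.286, 0.958, 0.0], [0.958, 0.286, 0.0], [-0.0, 0.0, -1.0]]
ft_force: [-0.3, 0.3, -1.1]
grip_width: 0.0232
gripper_force: 49.4
time_s: 22.02
position: [0.5826, 0.1092, 0.1894]
tool_rot: [[-0.286, 0.958, 0.0], [0.958, 0.286, -0.0], [-0.0, 0.0, -1.0]]
ft_force: [0.4, 0.0, -0.8]
grip_width: 0.0238
gripper_force: 49.3
```

```bash
python3 -m pendant '[[[0,0,0.03],[0,0,0]],[[0,0,0.02],[0,0,0]],[[0,0,0],[0,0,0]],[[0,0,0],[0,0,0]]]' | grep -E 'pos|ft'
python3 -m pendant '[[[0,0,0.03],[0,0,0]],[[0,0,0.02],[0,0,0]],[[0,0,0],[0,0,0]],[[0,0,0],[0,0,0]]]'| grep -E 'pos|ft'
python3 - <<'E'
from h import *
f=[]
for i in range(12):
    get_image("side");f.append(observe()["ft_force"])
print(np.mean(f,0),np.std(f,0)/3.4)
E
```

```text
position: [0.5826, 0.1092, 0.1874]
ft_force: [0.2, -0.1, 0.9]
position: [0.5826, 0.1092, 0.1854]
ft_force: [-0.3, 0.7, 2.8]
[ 0.4146 -0.4323  1.8978] [0.1467 0.1126 0.0947]
```

Run:
```python
from h import *
lm(["scene","side"],["probe_tip","guard_handle"])
i=cam("scene")["img"][150:250,180:280];j=cam("side")["img"][110:210,220:320]
cv2.imwrite("pics/i.png",np.hstack([cv2.resize(k,(400,400),interpolation=2) for k in(i,j)]))
```

```text
probe_tip scene 0.69 [0.5802 0.1062 0.0624] [225 218]
probe_tip scene 0.64 [ 0.4432 -0.1776  0.0005] [303 185]
probe_tip scene 0.36 [ 0.4151 -0.2636  0.0015] [320 171]
probe_tip side 0.93 [ 0.414  -0.2629 -0.0033] [253 280]
probe_tip side 0.85 [ 0.5794 -0.4023 -0.0008] [337 304]
probe_tip side 0.83 [ 0.4975 -0.4035  0.0003] [306 313]
probe_tip side 0.76 [0.5811 0.1073 0.0619] [266 178]
guard_handle scene 0.55 [ 0.3815 -0.1097 -0.0021] [313 205]
guard_handle scene 0.28 [0.4992 0.4085 0.0026] [195 328]
guard_handle side 0.9 [0.6887 0.1268 0.2226] [295 128]
```

View pics/i.png

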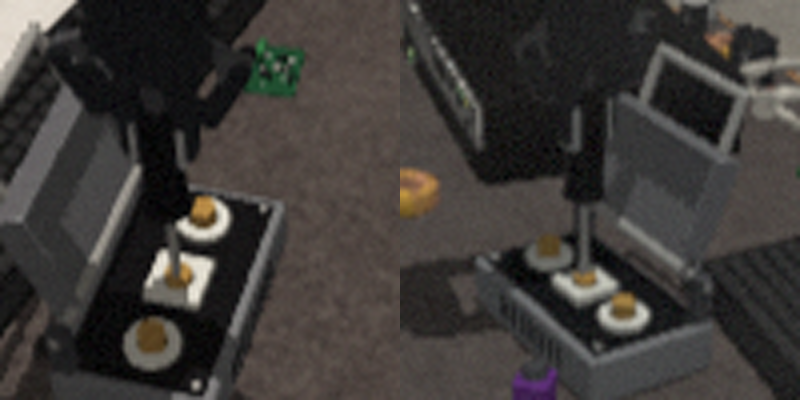

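The tip sits on the square-collared button, which is partly depressed, at (177,272) left and (585,272) right. The guard is still open, so I hand in.

```bash
python3 -c "
from rig import *
print(close_job())"
```

```text
the job is handed in; nothing more can be done
None
```

I handed the job in with the guard open on its stop and the gripper still holding the black probe upright on the square-collared contact, pressing about 3 N for an estimated 5–6 mm of its 12 mm travel; no verdict was returned.

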